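# Turn over a leaf of the glass sample stand

## Task

On the wooden sample stand, turn the larger leaf, the one with three glass rods set in it, over its spine with your fingertips until it lies fully down on the left-hand wing. Only push it, gently: do not take it between the fingers. Leave the smaller solid leaf lying where it is, do not disturb the things lying around, and finish clear of everything.

Things in the scene. Friction and masses are not known exactly. Their poses are not given: they have to be found in the camera images.
- swatch_stand: Wooden stand fixed to the bench, a V seen along its spine: base 176 (x) x 150 (y) x 12 mm; a wing on its -y side (robot's right) and one on its +y side (left) rise outwards at 0.50 rad, each 160 mm along x, 6 mm thick, ending 85 mm up the slope from the spine axis. End posts 54 mm high at x = -84 and +84 mm. Origin: centre of the base's underside; x along the spine, away from the robot, z up.
- spine (a point): Centre of the steel spine rod between the two wings, along the stand's x: the hinge axis of both leaves, 40 mm above the bench; axes as the stand's.
- rod_leaf_edge (a point): Middle of the larger leaf's free edge, mid-thickness: pale wooden frame, 90 mm along the spine (its middle at stand x = -35), 120 mm from spine axis to free edge, 8 mm thick, three clear glass rods 10 mm thick side by side in it; 110 g. Overhangs the wing by 35 mm on either side, free space beneath. Axes: x along the spine, y from free edge to spine, z normal, up on the right wing.
- rod_leaf (a joint): Angle of the larger leaf about the spine, rad: 0 = lying on the right (-y) wing, 1.07 = upright, 2.14 = lying on the left (+y) wing (end stop). At value q it stands q + 0.50 above level, seen from the -y side. Starts between 0 and 0.3. Stiff hinge (0.10 N m of friction): it stays where it is left and does not fall; about 1.5 N at the edge moves it.
- solid_leaf (a joint): Angle of the smaller solid leaf, same meaning; lies at 0 on the right wing and must stay there. 58 mm along the spine, 100 mm from spine axis to edge, 8 mm thick, its middle at stand x = +50 mm, so there are 11 mm between the two leaves. Same stiff hinge.
- solid_leaf_edge (a point): Middle of the free outer edge of the smaller solid leaf, mid-thickness.
- jar: Glass jar with a white cap, 46 mm wide, 71 mm high, standing beyond the stand; bystander. Origin: centre of its underside.
- tweezers: Steel tweezers lying on the bench to the right of the stand, 161 mm long, 10 mm high; bystander.
- grey_scoop: Small metal scoop lying on the bench to the right of the stand, 131 mm long, 18 mm high; bystander.
- cutters: Hand cutters with black handles lying on the bench beyond the stand, 166 mm long, 12 mm high; bystander.

How it is judged (in metres and radians):
At the end, for the whole second after the job is handed in: The larger leaf lies on the left-hand wing, within 0.07 rad of its end stop, at rest; the smaller leaf is still down on the right-hand wing (below 0.1 rad); the jar stands and the jar, tweezers, scoop and cutters are within 25 mm of where they were (value of joint rod_leaf above 2.07 rad and velocity of joint rod_leaf between -0.05 and 0.05 rad/s and value of joint solid_leaf below 0.1 rad and distance of each of jar, tweezers, grey_scoop, cutters from where it was at the start of the episode below 0.025 m and angle between jar's own z axis and vertical below 0.2 rad); the robot touches nothing.
It fails at once if the larger leaf is taken between the fingers (the grasp point lies inside the leaf) (z of the grasp point in the frame of rod_leaf_edge between -0.004 and 0.004 m and y of the grasp point in the frame of rod_leaf_edge between -0.006 and 0.12 m and x of the grasp point in the frame of rod_leaf_edge between -0.051 and 0.051 m).
It fails at once if the stand or a leaf is pushed harder than 35 N (contact force between any of the arm, the fingers and swatch_stand above 35 N).
It fails at once if the smaller leaf is turned up by more than 0.3 rad (value of joint solid_leaf above 0.3 rad).
It fails at once if a bystander is lifted (height (world z) of any of jar, tweezers, grey_scoop, cutters above 0.03 m).
It also fails if it takes over 48 s, if anything falls off the work surface, if the arm or the gripper's body presses on something with over 40 N, if the wrist force passes 120 N, or if a joint passes its speed limit or range.

## Robot

A 7-joint arm with a two-finger parallel gripper is mounted at the origin on the work surface; the furniture and walls round the work are solid. World frame = base frame: x ahead of the robot, y to its left, z up, the work surface at z = 0. Lengths are in mm, angles in rad, forces in N, time in s.
With the tool pointing down it reaches from about 400 to 850 mm from the base axis. Payload 4.5 kg.
Tool frame: the origin (TCP) lies between the finger pads; the fingertips stand 11 mm ahead of it and the grasp point (between the pads) lies 8 mm behind it; z points along the fingers, y is the line along which they close (so a half turn about z gives the same grasp; the last joint's range is limited). The gripper opens to 85 mm and grips with 20 to 120 N. Pads are 22 mm wide; open, the fingers measure 114 mm over their backs; the gripper's body (76 mm by 85 mm) begins 54 mm behind the grasp point. The pads swing forward as they close: fully open they stand 13 mm farther back than shut.
Start: joints at [-1.097, 0.689, -0.195, 1.565, 0.157, 0.902, -0.215], TCP at [266.084, 565.555, 242.317] pointing down, gripper open.
Joint ranges: [-3.01, 3.01], [-0.46, 2.08], [-1.47, 1.51], [0.13, 2.56], [-1, 4.14], [0.04, 2.09], [-2.66, 2.66]. Speed limits (rad/s): [2.57, 2.57, 3.14, 3.14, 3.14, 3.14, 3.14].

## Interface

Orientations are given as a unit quaternion [w, x, y, z].
In Python, from station import r, vision gives the robot as it stands.
- The arm moves only by the tool move_arm, never from a script. Its argument "steps" is a list of rows, each an object of numbers: "rx", "ry", "rz": the turn, a rotation vector about the world's x, y, z as a fraction of full scale; "x", "y", "z": the shift along the world's x, y, z as a fraction of full scale; "gripper": the gripper's target within -1 to 1 (fully open at 1, half-way at 0, shut at -1). In form: [{"rx": .., "ry": .., "rz": .., "x": .., "y": .., "z": .., "gripper": ..}, ...]. A call has 1 to 5 rows; each row is the pose to reach, as a shift and turn from the pose commanded when the call began, turning the shorter way round; what a row does not reach only later rows make up. Full scale, the value 1, is 0.8 m for a shift and 180 degrees for a turn. A row lasts 1/10 s, in which the tool goes at most 50 mm and 8.59 degrees, less where a joint would pass 70% of its speed; a pose out of reach is approached as far as the arm can. A call with a number of a shift or a turn outside -1 to 1 is refused whole. A call with a gripper value outside its range is refused whole. The fingers move at their own pace and stop on an object; the grip force is fixed at half the most. Time passes only in rows, so rows that repeat a pose let the fingers close. It gives the time, the measured TCP pose, the force, the opening and the grip force at its end, in the units of the state.
- r.state(): the state, without advancing time (a new reading comes with each control period).
- vision.get_image(name): name is "side" or "top"; returns the picture (384x512x3 uint8, red, green, blue); there is no depth.
- vision.camera_model(name): a dict with "fx", "fy", "cx", "cy" (pixels), "k1" (the pictures are not rectified: a ray, as slopes to the right and down, at radius r is drawn at 1 + k1 r^2 times it, then the intrinsics apply), "rvec" (rotation vector, rad) and "tvec" (3), from world to camera coordinates, as OpenCV has them. Camera axes: x right, y down, z forward; pixel columns grow to the right and rows downward; lengths in mm; the calibration is good to about 2 mm. A picture is of the moment at which its call begins. camera_model takes no time and is no camera call.
- r.finish_job(): hands the job in; it is judged then, once.
The state is a dict: "time_s": time; "joint_positions": joint angles; "dq": joint speeds; "effort": joint torques, N m; "tool_pos": TCP position; "ee_rot": TCP orientation; "wrist_force": force on the tool from outside, world axes, zero at the start; "wrist_torque": the same for the moment, N m; "width": opening from 0.0 (shut) to 1.0 (fully open); "gripper_force": force on a finger pad.
Only numpy, scipy, OpenCV 4.12 (cv2) and the standard library are available. Lean on these libraries where they do the work, as an engineer would, in place of code of your own. Each camera call takes 0.05 s, during which the arm holds its last target. There are 200 camera calls.

## Working session

There is one attempt and no reset: what is moved stays moved. The work goes in short steps, Python scripts to look and compute and a tool call to move; the robot and the scene stay as the last step left them, time stands still between calls to the robot, and variables do not carry over. Pictures are saved under pics/ and viewed, at most 10 in all, crops included, and the job is handed in when it is done.

Besides the shell and the picture viewer there is one more tool, called after "Emit:" by a JSON object that holds its "fn" and its "kwargs". move_arm: Moves the arm, as the interface text tells. Shift numbers are shares of 0.8 m and turn numbers shares of 180 degrees, none past 1 either way. Its arguments: {"type":"object","properties":{"steps":{"type":"array"}},"required":["steps"]}

```bash
ls; mkdir -p pics; python3 - <<'E'
from station import r, vision
import cv2
for n in("side","top"):
    cv2.imwrite(f"pics/{n}0.png",vision.get_image(n)[:,:,::-1]); print(n,vision.camera_model(n))
s=r.state(); print(s)
E
```

```text
pics
side {'fx': 422.5846781618821, 'fy': 422.5846781618821, 'cx': 246.1048854615116, 'cy': 193.6347180803984, 'k1': 0.022639378113532165, 'rvec': array([ 2.27337986, -0.11656162,  0.06098341]), 'tvec': array([-626.73746539,  -15.37985542, 1077.92061049])}
top {'fx': 464.9265140068884, 'fy': 464.9265140068884, 'cx': 263.86086972558013, 'cy': 193.8550428188987, 'k1': -0.035357008994985714, 'rvec': array([ 2.14601323, -2.13377666,  0.17508343]), 'tvec': array([-179.54040633,  642.87833174, 1169.24499873])}
{'time_s': 0.1, 'joint_positions': array([-1.0971902 ,  0.68993936, -0.1945182 ,  1.56625972,  0.15732006,
        0.90250413, -0.21510819]), 'dq': array([-1.57163792e-03, -2.43773768e-03, -1.13274556e-05, -5.22896333e-03,
       -7.53623588e-04,  1.04603501e-04,  1.82522975e-03]), 'effort': array([-3.16760372e-03, -5.40609276e+01, -1.27091456e+00, -1.58987617e+01,
        9.49624926e-03,  4.38316609e-03, -1.60186318e-05]), 'tool_pos': array([265.90149225, 564.97622592, 241.53444993]), 'ee_rot': array([-1.18585779e-04,  2.18095154e-01,  9.75927132e-01, -8.50399396e-04]), 'wrist_force': array([ 0.33000768, -0.04097582, -0.0406119 ]), 'wrist_torque': array([-0.00122276,  0.01287481,  0.02731566]), 'gripper_force': 0.0, 'width': 0.9984405589084133}
```

View pics/side0.png

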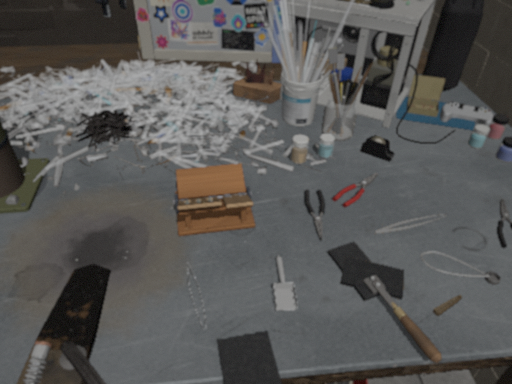

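View pics/top0.png

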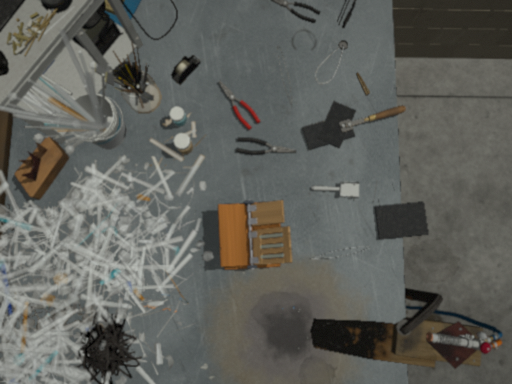

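```bash
cat > h.py <<'E'
import numpy as np, cv2
from station import r, vision
def cam(n):
    m=vision.camera_model(n); R=cv2.Rodrigues(m["rvec"])[0]; return m,R,-R.T@m["tvec"]
def proj(n,p):
    m,R,_=cam(n); q=R@np.asarray(p,float)+m["tvec"]; a=q[:2]/q[2]; a=a*(1+m["k1"]*(a@a))
    return np.array([m["fx"]*a[0]+m["cx"],m["fy"]*a[1]+m["cy"]])
def ray(n,uv):
    m,R,C=cam(n); d=np.array([(uv[0]-m["cx"])/m["fx"],(uv[1]-m["cy"])/m["fy"]]); a=d.copy()
    for _ in range(10): a=d/(1+m["k1"]*(a@a))
    v=R.T@np.array([*a,1]); return C,v
def onz(n,uv,z):
    C,v=ray(n,uv); return C+v*(z-C[2])/v[2]
E
python3 - <<'E'
import cv2,numpy as np
from h import *
a=cv2.imread("pics/top0.png")[185:285,195:315]; b=cv2.imread("pics/side0.png")[155:245,160:270]
a=cv2.resize(a,None,fx=4.5,fy=4.5,interpolation=cv2.INTER_CUBIC)   # 540x450
b=cv2.resize(b,None,fx=7,fy=6.6,interpolation=cv2.INTER_CUBIC)
cv2.imwrite("pics/t1.png",a);cv2.imwrite("pics/s1.png",b)
for n in("top","side"): print(n,cam(n)[2].round())
E
```

```text
top [ 450. -172. 1257.]
side [ 533. -892.  690.]
```

View pics/t1.png

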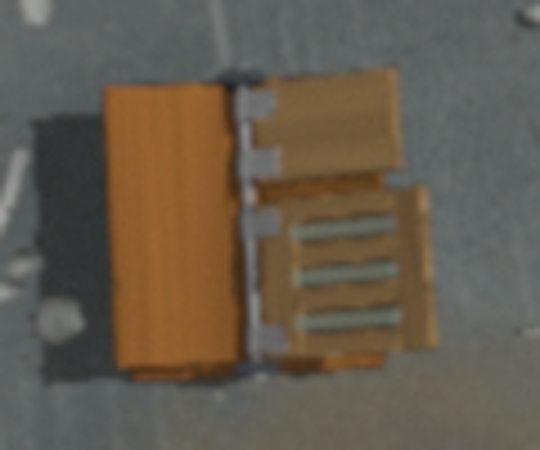

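View pics/s1.png

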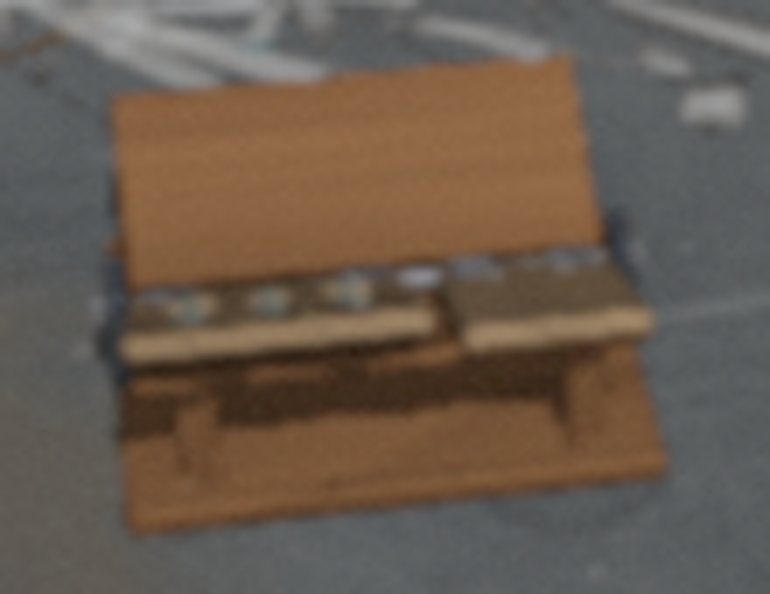

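```bash
python3 - <<'E'
from h import *
T=lambda x,y:(195+x/4.5,185+y/4.5); S=lambda x,y:(160+x/7,155+y/6.6)
def tri(a,b):
    (C,v),(D,w)=ray("top",a),ray("side",b); v/=np.linalg.norm(v);w/=np.linalg.norm(w)
    s=np.linalg.lstsq(np.c_[v,-w],D-C,rcond=None)[0]; p,q=C+s[0]*v,D+s[1]*w; return ((p+q)/2).round(1),round(np.linalg.norm(p-q),1)
print("leaf far",tri(T(428,188),S(435,312))); print("leaf near",tri(T(437,347),S(122,338)))
print("solid far",tri(T(398,70),S(650,310))); print("solid near",tri(T(403,167),S(468,328)))
print("wing L far",tri(T(105,88),S(572,60))); print("wing L near",tri(T(119,367),S(115,98)))
f,n=onz("top",T(242,77),54),onz("top",T(254,370),54); print("posts",f,n)
f,n=onz("top",T(245,90),43),onz("top",T(255,352),43); print("rod",f,n)
print("base -y corners",onz("side",S(665,465),12),onz("side",S(130,518),12))
print("tilt check edges top", np.degrees(np.arctan2(*(onz("top",T(105,88),82)-onz("top",T(119,367),82))[[1,0]])))
E
```

```text
leaf far (array([ 553.5, -240.8,  113.6]), np.float64(2.7))
leaf near (array([ 464.9, -245.4,  115.3]), np.float64(1.9))
solid far (array([ 620.2, -225.3,   95.2]), np.float64(0.4))
solid near (array([ 565.2, -228. ,   94.9]), np.float64(0.5))
wing L far (array([612.3, -58.9,  73.4]), np.float64(0.9))
wing L near (array([454.4, -70.2,  75.9]), np.float64(0.2))
posts [ 621.44311477 -136.54842342   54.        ] [ 453.22046751 -145.11200341   54.        ]
rod [ 615.33461565 -138.06178241   43.        ] [ 463.48655214 -145.34512394   43.        ]
base -y corners [ 628.12565605 -212.5350999    12.        ] [ 455.84377005 -220.70674755   12.        ]
tilt check edges top 4.009755685660893
```

Emit:
{"fn": "move_arm", "kwargs": {"steps": [{"x":0.03,"y":-0.05,"z":0.0,"rz":-0.034,"gripper":-1},{"x":0.06,"y":-0.1,"z":0.0,"rz":-0.068,"gripper":-1},{"x":0.09,"y":-0.15,"z":0.0,"rz":-0.102,"gripper":-1},{"x":0.12,"y":-0.2,"z":0.0,"rz":-0.136,"gripper":-1},{"x":0.15,"y":-0.25,"z":0.0,"rz":-0.17,"gripper":-1}]}}

```text
invalid input
```

Emit:
{"fn": "move_arm", "kwargs": {"steps": [{"rx":0,"ry":0,"rz":-0.034,"x":0.03,"y":-0.05,"z":0,"gripper":-1},{"rx":0,"ry":0,"rz":-0.068,"x":0.06,"y":-0.1,"z":0,"gripper":-1},{"rx":0,"ry":0,"rz":-0.102,"x":0.09,"y":-0.15,"z":0,"gripper":-1},{"rx":0,"ry":0,"rz":-0.136,"x":0.12,"y":-0.2,"z":0,"gripper":-1},{"rx":0,"ry":0,"rz":-0.17,"x":0.15,"y":-0.25,"z":0,"gripper":-1}]}}

```text
time_s: 0.6
tool_pos: [386.6, 363.7, 242.1]
ee_rot: [-0.0, 0.47, 0.883, -0.0]
wrist_force: [1.1, 0.2, 0.2]
width: 0.144
gripper_force: 0.0
```

Emit:
{"fn": "move_arm", "kwargs": {"steps": [{"rx":0,"ry":0,"rz":-0.034,"x":0.022,"y":-0.055,"z":0,"gripper":-1},{"rx":0,"ry":0,"rz":-0.068,"x":0.044,"y":-0.11,"z":0,"gripper":-1},{"rx":0,"ry":0,"rz":-0.102,"x":0.066,"y":-0.165,"z":0,"gripper":-1},{"rx":0,"ry":0,"rz":-0.136,"x":0.088,"y":-0.22,"z":0,"gripper":-1},{"rx":0,"ry":0,"rz":-0.174,"x":0.11,"y":-0.275,"z":0,"gripper":-1}]}}

```text
time_s: 1.1
tool_pos: [474.3, 143.7, 242.2]
ee_rot: [-0.0, 0.691, 0.723, -0.0]
wrist_force: [1.1, -0.2, -0.4]
width: 0.001
gripper_force: 0.0
```

Emit:
{"fn": "move_arm", "kwargs": {"steps": [{"rx":0,"ry":0,"rz":0,"x":0.01,"y":-0.06,"z":0,"gripper":-1},{"rx":0,"ry":0,"rz":0,"x":0.02,"y":-0.12,"z":0,"gripper":-1},{"rx":0,"ry":0,"rz":0,"x":0.03,"y":-0.18,"z":0,"gripper":-1},{"rx":0,"ry":0,"rz":0,"x":0.04,"y":-0.24,"z":0,"gripper":-1},{"rx":0,"ry":0,"rz":0,"x":0.045,"y":-0.3,"z":0,"gripper":-1}]}}

```text
time_s: 1.6
tool_pos: [510.3, -96.4, 242.1]
ee_rot: [0.0, 0.689, 0.725, 0.0]
wrist_force: [0.1, 0.5, 0.4]
width: 0.001
gripper_force: 0.0
```

Emit:
{"fn": "move_arm", "kwargs": {"steps": [{"rx":0,"ry":0,"rz":0,"x":0,"y":-0.06,"z":0,"gripper":-1},{"rx":0,"ry":0,"rz":0,"x":0,"y":-0.12,"z":0,"gripper":-1},{"rx":0,"ry":0,"rz":0,"x":0,"y":-0.18,"z":0,"gripper":-1},{"rx":0,"ry":0,"rz":0,"x":0,"y":-0.235,"z":0,"gripper":-1},{"rx":0,"ry":0,"rz":0,"x":0,"y":-0.235,"z":-0.04,"gripper":-1}]}}

```text
time_s: 2.1
tool_pos: [510.7, -293.2, 213.2]
ee_rot: [0.007, 0.693, 0.721, -0.001]
wrist_force: [0.0, 0.5, -0.2]
width: 0.001
gripper_force: 0.0
```

Emit:
{"fn": "move_arm", "kwargs": {"steps": [{"rx":0,"ry":0,"rz":0,"x":0,"y":0,"z":-0.04,"gripper":-1},{"rx":0,"ry":0,"rz":0,"x":0,"y":0,"z":-0.08,"gripper":-1},{"rx":0,"ry":0,"rz":0,"x":0,"y":0,"z":-0.11,"gripper":-1},{"rx":0,"ry":0,"rz":0,"x":0,"y":0,"z":-0.13,"gripper":-1},{"rx":0,"ry":0,"rz":0,"x":0,"y":0,"z":-0.13,"gripper":-1}]}}

```text
time_s: 2.6
tool_pos: [508.3, -281.4, 103.8]
ee_rot: [-0.003, 0.689, 0.725, -0.001]
wrist_force: [-0.7, -0.4, 0.8]
width: -0.003
gripper_force: 0.0
```

```bash
python3 - <<'E'
from h import *
a=vision.get_image("side")[:,:,::-1][110:260,130:310]; b=vision.get_image("top")[:,:,::-1][180:300,190:340]
a=cv2.resize(a,(432,360),interpolation=cv2.INTER_CUBIC); b=cv2.resize(b,(360,360),interpolation=cv2.INTER_CUBIC)
b=cv2.resize(b,(360,360)); cv2.imwrite("pics/c2.png",np.hstack([a,b])); s=r.state(); print(s["tool_pos"],s["wrist_force"])
E
```

```text
[ 510.08535988 -282.40305332  106.34833175] [0.08208308 0.34959075 0.71067819]
```

View pics/c2.png

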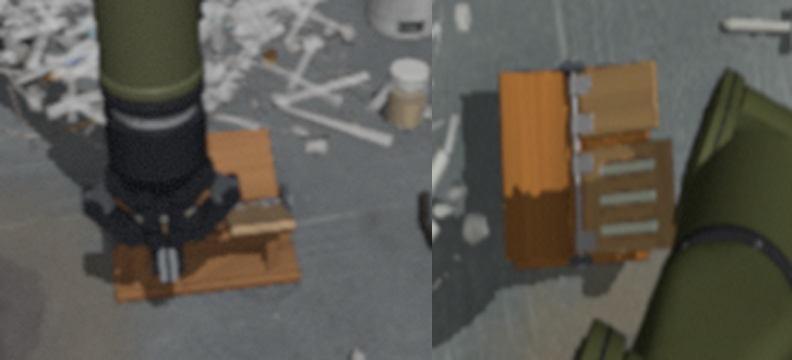

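Emit:
{"fn": "move_arm", "kwargs": {"steps": [{"rx":0,"ry":0,"rz":0,"x":0,"y":0.015,"z":0,"gripper":-1},{"rx":0,"ry":0,"rz":0,"x":-0.001,"y":0.027,"z":0,"gripper":-1},{"rx":0,"ry":0,"rz":0,"x":-0.001,"y":0.036,"z":0.002,"gripper":-1},{"rx":0,"ry":0,"rz":0,"x":-0.002,"y":0.045,"z":0.009,"gripper":-1},{"rx":0,"ry":0,"rz":0,"x":-0.002,"y":0.053,"z":0.015,"gripper":-1}]}}

```text
time_s: 3.2
tool_pos: [509.1, -244.8, 120.5]
ee_rot: [0.004, 0.69, 0.724, -0.002]
wrist_force: [-2.5, -11.9, 7.3]
width: -0.0
gripper_force: 5.8
```

```bash
python3 - <<'E'
from h import *
a=vision.get_image("side")[:,:,::-1][150:250,160:280]; b=vision.get_image("top")[:,:,::-1][185:285,195:315]
a=cv2.resize(a,(396,330),interpolation=cv2.INTER_CUBIC); b=cv2.resize(b,(396,330),interpolation=cv2.INTER_CUBIC)
cv2.imwrite("pics/c3.png",np.hstack([a,b])); s=r.state(); print(s["tool_pos"],s["wrist_force"])
E
```

```text
[ 509.3287803  -244.06828515  121.03270895] [-0.91638904 -7.14401635  6.85791255]
```

View pics/c3.png

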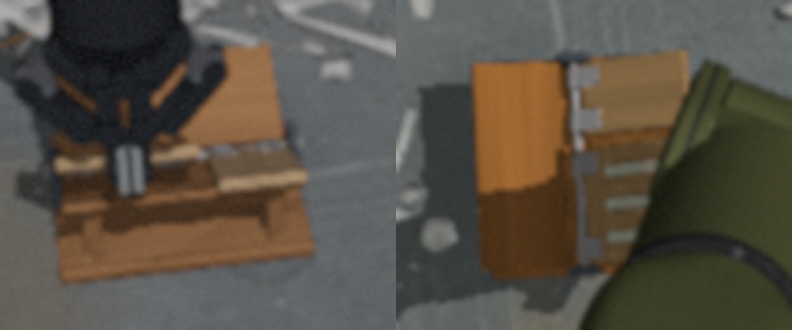

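Emit:
{"fn": "move_arm", "kwargs": {"steps": [{"rx":0,"ry":0,"rz":0,"x":0,"y":0.01,"z":0.011,"gripper":-1},{"rx":0,"ry":0,"rz":0,"x":-0.001,"y":0.021,"z":0.02,"gripper":-1},{"rx":0,"ry":0,"rz":0,"x":-0.001,"y":0.034,"z":0.029,"gripper":-1},{"rx":0,"ry":0,"rz":0,"x":-0.002,"y":0.047,"z":0.036,"gripper":-1},{"rx":0,"ry":0,"rz":0,"x":-0.003,"y":0.06,"z":0.042,"gripper":-1}]}}

```text
time_s: 3.8
tool_pos: [506.6, -190.7, 152.7]
ee_rot: [0.0, 0.689, 0.725, 0.001]
wrist_force: [0.2, -0.9, 0.3]
width: 0.002
gripper_force: 0.6
```

Emit:
{"fn": "move_arm", "kwargs": {"steps": [{"rx":0,"ry":0,"rz":0,"x":-0.001,"y":0.016,"z":-0.001,"gripper":-1},{"rx":0,"ry":0,"rz":0,"x":-0.002,"y":0.032,"z":-0.002,"gripper":-1},{"rx":0,"ry":0,"rz":0,"x":-0.003,"y":0.048,"z":-0.003,"gripper":-1},{"rx":0,"ry":0,"rz":0,"x":-0.003,"y":0.062,"z":-0.004,"gripper":-1},{"rx":0,"ry":0,"rz":0,"x":-0.004,"y":0.076,"z":-0.006,"gripper":-1}]}}

```text
time_s: 4.3
tool_pos: [502.2, -129.9, 146.7]
ee_rot: [-0.001, 0.689, 0.725, -0.0]
wrist_force: [-0.8, -0.7, 1.3]
width: 0.0
gripper_force: 0.5
```

Emit:
{"fn": "move_arm", "kwargs": {"steps": [{"rx":0,"ry":0,"rz":0,"x":-0.001,"y":0.017,"z":-0.003,"gripper":-1},{"rx":0,"ry":0,"rz":0,"x":-0.001,"y":0.029,"z":-0.009,"gripper":-1},{"rx":0,"ry":0,"rz":0,"x":-0.002,"y":0.04,"z":-0.016,"gripper":-1},{"rx":0,"ry":0,"rz":0,"x":-0.002,"y":0.049,"z":-0.023,"gripper":-1},{"rx":0,"ry":0,"rz":0,"x":-0.003,"y":0.058,"z":-0.031,"gripper":-1}]}}

```text
time_s: 4.8
tool_pos: [500.8, -84.2, 121.8]
ee_rot: [0.0, 0.689, 0.725, 0.0]
wrist_force: [0.6, 0.8, 0.0]
width: 0.001
gripper_force: 0.4
```

```bash
python3 - <<'E'
from h import *
a=vision.get_image("side")[:,:,::-1][130:250,150:294]; b=vision.get_image("top")[:,:,::-1][185:285,195:315]
a=cv2.resize(a,(396,330),interpolation=cv2.INTER_CUBIC); b=cv2.resize(b,(396,330),interpolation=cv2.INTER_CUBIC)
cv2.imwrite("pics/c4.png",np.hstack([a,b])); s=r.state(); print(s["tool_pos"],s["wrist_force"])
E
```

```text
[499.96365898 -83.41551109 121.25742134] [-0.62378726 -0.80490158  0.25459984]
```

View pics/c4.png

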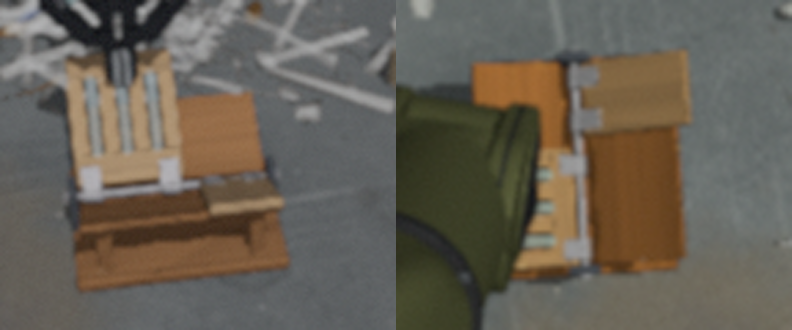

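Emit:
{"fn": "move_arm", "kwargs": {"steps": [{"rx":0,"ry":0,"rz":0,"x":0,"y":0.005,"z":-0.005,"gripper":-1},{"rx":0,"ry":0,"rz":0,"x":0,"y":0.009,"z":-0.01,"gripper":-1},{"rx":0,"ry":0,"rz":0,"x":-0.001,"y":0.012,"z":-0.014,"gripper":-1},{"rx":0,"ry":0,"rz":0,"x":-0.001,"y":0.015,"z":-0.018,"gripper":-1},{"rx":0,"ry":0,"rz":0,"x":-0.001,"y":0.016,"z":-0.02,"gripper":-1}]}}

```text
time_s: 5.4
tool_pos: [499.7, -71.8, 106.0]
ee_rot: [-0.0, 0.689, 0.725, 0.0]
wrist_force: [-0.3, 0.5, 0.4]
width: 0.0
gripper_force: 0.3
```

Emit:
{"fn": "move_arm", "kwargs": {"steps": [{"rx":0,"ry":0,"rz":0,"x":0,"y":0.001,"z":-0.001,"gripper":-1},{"rx":0,"ry":0,"rz":0,"x":0,"y":0.001,"z":-0.002,"gripper":-1},{"rx":0,"ry":0,"rz":0,"x":0,"y":0.001,"z":-0.002,"gripper":-1}]}}

```text
time_s: 5.7
tool_pos: [499.6, -71.3, 104.7]
ee_rot: [-0.0, 0.689, 0.725, 0.0]
wrist_force: [-0.6, 0.4, 0.3]
width: 0.002
gripper_force: 0.1
```

Emit:
{"fn": "move_arm", "kwargs": {"steps": [{"rx":0,"ry":0,"rz":0,"x":0,"y":0,"z":-0.0012,"gripper":-1},{"rx":0,"ry":0,"rz":0,"x":0,"y":0,"z":-0.0025,"gripper":-1},{"rx":0,"ry":0,"rz":0,"x":0,"y":0,"z":-0.0025,"gripper":-1}]}}

```text
time_s: 6.0
tool_pos: [499.7, -71.3, 102.6]
ee_rot: [0.0, 0.689, 0.725, 0.0]
wrist_force: [-0.1, -0.1, 0.2]
width: 0.001
gripper_force: 0.2
```

Emit:
{"fn": "move_arm", "kwargs": {"steps": [{"rx":0,"ry":0,"rz":0,"x":0,"y":0,"z":-0.0012,"gripper":-1},{"rx":0,"ry":0,"rz":0,"x":0,"y":0,"z":-0.0025,"gripper":-1},{"rx":0,"ry":0,"rz":0,"x":0,"y":0,"z":-0.0025,"gripper":-1}]}}

```text
time_s: 6.3
tool_pos: [499.7, -71.2, 100.6]
ee_rot: [-0.0, 0.689, 0.725, 0.0]
wrist_force: [0.5, -0.1, -0.4]
width: -0.004
gripper_force: 0.2
```

Emit:
{"fn": "move_arm", "kwargs": {"steps": [{"rx":0,"ry":0,"rz":0,"x":0,"y":0,"z":-0.0012,"gripper":-1},{"rx":0,"ry":0,"rz":0,"x":0,"y":0,"z":-0.0025,"gripper":-1},{"rx":0,"ry":0,"rz":0,"x":0,"y":0,"z":-0.0025,"gripper":-1}]}}

```text
time_s: 6.6
tool_pos: [499.8, -71.1, 99.4]
ee_rot: [0.0, 0.689, 0.725, 0.0]
wrist_force: [-1.0, 0.7, 9.9]
width: -0.002
gripper_force: 3.9
```

Emit:
{"fn": "move_arm", "kwargs": {"steps": [{"rx":0,"ry":0,"rz":0,"x":0,"y":0,"z":-0.0012,"gripper":-1},{"rx":0,"ry":0,"rz":0,"x":0,"y":0,"z":-0.002,"gripper":-1},{"rx":0,"ry":0,"rz":0,"x":0,"y":0,"z":-0.002,"gripper":-1}]}}

```text
time_s: 6.9
tool_pos: [499.8, -71.1, 98.8]
ee_rot: [0.0, 0.689, 0.725, 0.001]
wrist_force: [-2.4, 2.0, 20.5]
width: 0.0
gripper_force: 8.5
```

Emit:
{"fn": "move_arm", "kwargs": {"steps": [{"rx":0,"ry":0,"rz":0,"x":0,"y":0,"z":0.01,"gripper":-1},{"rx":0,"ry":0,"rz":0,"x":0,"y":0,"z":0.05,"gripper":-1},{"rx":0,"ry":0,"rz":0,"x":0,"y":0,"z":0.1,"gripper":-1},{"rx":0,"ry":0,"rz":0,"x":0,"y":0.05,"z":0.15,"gripper":-1},{"rx":0,"ry":0,"rz":0,"x":0,"y":0.1,"z":0.18,"gripper":-1}]}}

```text
time_s: 7.4
tool_pos: [500.2, 4.9, 241.6]
ee_rot: [0.001, 0.691, 0.723, 0.001]
wrist_force: [1.2, 0.7, -0.4]
width: -0.001
gripper_force: 0.0
```

Emit:
{"fn": "move_arm", "kwargs": {"steps": [{"rx":0,"ry":0,"rz":0,"x":-0.02,"y":0.06,"z":0,"gripper":-1},{"rx":0,"ry":0,"rz":0,"x":-0.03,"y":0.12,"z":0,"gripper":-1},{"rx":0,"ry":0,"rz":0,"x":-0.04,"y":0.18,"z":0,"gripper":-1},{"rx":0,"ry":0,"rz":0,"x":-0.05,"y":0.24,"z":0,"gripper":-1},{"rx":0,"ry":0,"rz":0,"x":-0.05,"y":0.24,"z":0,"gripper":-1}]}}

```text
time_s: 7.9
tool_pos: [457.4, 207.3, 239.3]
ee_rot: [-0.002, 0.684, 0.729, 0.002]
wrist_force: [0.3, -0.4, -0.6]
width: 0.001
gripper_force: 0.0
```

```bash
python3 - <<'E'
from h import *
a=vision.get_image("side")[:,:,::-1][130:250,150:294]; b=vision.get_image("top")[:,:,::-1][185:285,195:315]
cv2.imwrite("pics/side9.png",vision.get_image("side")[:,:,::-1])
a=cv2.resize(a,(396,330),interpolation=cv2.INTER_CUBIC); b=cv2.resize(b,(396,330),interpolation=cv2.INTER_CUBIC)
cv2.imwrite("pics/c5.png",np.hstack([a,b])); s=r.state(); print(s["tool_pos"],s["wrist_force"])
E
```

```text
[459.43852619 197.6952614  239.31759767] [-0.01277111 -0.82531021 -0.19112496]
```

View pics/c5.png

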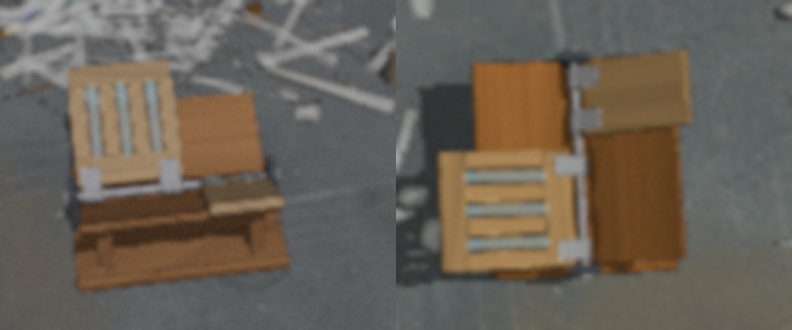

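The larger leaf lies flat on the left wing (top-view crop x 440–580, y 150–270). The solid leaf hasn't moved and the arm is clear, so I'm handing in.

```bash
python3 -c "
from station import r
print(r.finish_job())"
```

```text
the job is handed in; nothing more can be done
None
```

The larger leaf was pushed over its spine onto the left wing until it met the end stop (about 20 N measured at the wrist). In the last pictures the smaller leaf had not moved, the arm was well clear, and it never went near the bystanders; the job is handed in, but no verdict came back.

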